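# Square a glass blank in the inspection light table

### The arm

A 6-joint arm with a two-finger parallel gripper is mounted at the origin on the work surface. World frame = base frame: x ahead of the robot, y to its left, z up, the work surface at z = 0. Lengths are in mm, angles in rad, forces in N, time in s.
With the tool pointing down it reaches from about 350 to 925 mm from the base axis. Payload 6.4 kg.
Tool frame: the origin (TCP) lies midway between the tips of the shut fingers; the grasp point (between the pads) lies 19 mm behind it (robot.grip_depth is the distance from the TCP to the grasp point, in mm); z points along the fingers, y is the line along which they close (so a half turn about z gives the same grasp; the last joint's range is limited). The gripper opens to 94 mm and grips with 3 to 60 N. Pads are 16 mm wide; open, the fingers measure 119 mm over their backs; the gripper's body (75 mm by 177 mm) begins 78 mm behind the grasp point.
Start: joints at [-1.408, 0.245, 1.558, -0, 1.339, -0.174], TCP at [214.81, -613.49, 205.455] pointing down, gripper open.
Joint ranges: [-3.13, 3.13], [-1.02, 2.26], [0.13, 2.54], [-0.95, 4.09], [0.21, 2.88], [-2.74, 2.74]. Speed limits (rad/s): [2.57, 2.57, 3.14, 3.14, 3.14, 3.14].

### API

Orientations are given as a rotation vector (axis times angle).
In Python, from plant import robot, cams, hand_in gives the robot as it stands.
- The arm moves only by the shell command python3 -m jog 'ROWS'. ROWS is a JSON object of lists of equal length, an entry for each row: "dr": the turn, a rotation vector about the world's x, y, z in units of pi rad (1.0 is pi rad), a list of three; "translation": the shift along the world's x, y, z in units of 0.3 m (1.0 is 0.3 m), a list of three; "fingers": the opening, from 0 (shut) to 1 (fully open). In form: {"dr": [[rx, ry, rz], ...], "translation": [[tx, ty, tz], ...], "fingers": [fingers, ...]}. A call has 1 to 10 rows; each row is the pose to reach, as a shift and turn from the pose commanded when the call began, turning the shorter way round; what a row does not reach only later rows make up. A row lasts 1/12 s, in which the tool goes at most 41.7 mm and 7.16 degrees, less where a joint would pass 70% of its speed; a pose out of reach is approached as far as the arm can. A call with a number of a shift or a turn outside -1 to 1 is refused whole. A call with a gripper value outside its range is refused whole. The fingers move at their own pace and stop on an object; the grip force is fixed at half the most. Time passes only in rows, so rows that repeat a pose let the fingers close. It gives the time, the measured TCP pose, the force, the opening and the grip force at its end, in the units of the state.
- robot.get_obs(): the state, without advancing time (a new reading comes with each control period).
- cams.read_camera(name): name is "scene" or "top" or "wrist"; returns (picture, depth): 420x560x3 uint8, red, green, blue; 420x560 float32, mm along the optical axis (not along the pixel's ray), 0 where there is no reading.
- cams.camera_model(name): a dict with "fx", "fy", "cx", "cy" (pixels), "rvec" (rotation vector, rad) and "tvec" (3), from world to camera coordinates, as OpenCV has them; the wrist camera has in their place "T_tool_cam" (4x4, takes a point from camera to tool coordinates, whose origin is the TCP and whose axes are the flange's). Camera axes: x right, y down, z forward; pixel columns grow to the right and rows downward; lengths in mm; the calibration is good to about 2 mm. A picture is of the moment at which its call begins: read the wrist's pose just before it. camera_model takes no time and is no camera call.
- hand_in(): hands the job in; it is judged then, once.
The state is a dict: "t": time; "joint_positions": joint angles; "joint_vel": joint speeds; "joint_efforts": joint torques, N m; "ee_pos": TCP position; "ee_rot": TCP orientation; "force": force on the tool from outside, world axes, zero at the start; "wrist_torque": the same for the moment, N m; "width": opening from 0.0 (shut) to 1.0 (fully open); "grip_force": force on a finger pad.
Only numpy, scipy, OpenCV 4.12 (cv2) and the standard library are available. Lean on these libraries where they do the work, as an engineer would, in place of code of your own. Each camera call takes 0.05 s, during which the arm holds its last target. There are 200 camera calls.

### The job

Take the wooden-handled pusher from its cork pad and, with its steel foot, gently nudge the amber glass tile under the wire guard until it lies flat and flush against both steel edges of the light table's square corner. Then stand the pusher back upright in the middle of its cork pad and let go. Do not touch the tile with the gripper, do not bump the guard, and leave everything else where it is.

Things in the scene. Friction and masses are not known exactly. Their poses are not given: they have to be found in the camera images.
- light_table: Fixed inspection light table: grey box 300 (x) x 320 (y) x 30 mm high with a flat white top. Origin: centre of its underside, on the bench. x points away from the robot (turned by -0.2 to 0.3 rad), y left, z up. Two dark steel edges on the top, 14 mm wide, 12 mm tall, form a square corner at the far left (see corner); the near and right sides are open.
- corner (a point): Inner corner where the two steel edges meet, on the white top, 30 mm above the bench, at x = 80, y = 70 mm of the light table; axes as the light table's. The far edge runs 206 mm from here towards -y, the left edge 160 mm towards -x. With the tile home, the tile's origin is at x = -60, y = -50, z = 0 mm in this frame.
- guard: Steel wire guard fixed over the light table; origin and axes are the light table's. A level rack of thin bars about 52 mm apart at x = -98 to 150, y = -155 to 155 mm, its underside 120 mm above the white top, on two posts at the far corners (x = 138, y = +-146 mm); open below at the near side and at left and right. The gripper must stay outside it and lean back to reach under.
- guard_edge (a point): Middle of the lower edge of the guard's near side (x = -98, y = 0 mm of the light table), 150 mm above the bench; axes as the light table's. From here an upright screen of the same bars, as wide as the guard, rises to 234 mm above the bench.
- tile: Loose amber glass tile, 120 (x) x 100 (y) x 10 mm thick, about 0.3 kg, lying flat on the white top of the light table, short of the corner: 15 to 35 mm from the far edge, 20 to 50 mm from the left edge, and turned by up to 0.2 rad. Origin: centre of its underside; x away from the robot, z up.
- pusher_grip (a point): The place to grip the loose pusher (0.25 kg): on the axis of its wooden handle, which is 16 x 16 mm in section, 115 mm long and rises from the foot leaning 38 degrees back from vertical, towards the pusher's -x. This point is 35 mm below the handle's top end, measured along it, and at x = -57, y = 0, z = 77 mm from pusher_foot. Axes: the pusher's own, x forward, y left, z up when it stands.
- pusher_foot (a point): Centre of the underside of the pusher's steel foot, a block 36 (x) x 60 (y) x 16 mm high that stands by itself; axes as pusher_grip. Its flat front and side faces are for pushing. At the start it stands on the pad within 10 mm of the middle, facing outwards from the robot (yaw 0.1 to -0.55 rad from +x).
- pad: Fixed square cork pad, 140 x 140 x 8 mm, where the pusher stands, on the bench to the right of the light table. Origin: centre of its underside; its top is 8 mm above the bench; z up.
- weight: Bystander: small round green glass paperweight, 44 mm diameter, 24 mm high, on the near left of the light table's top. Origin: centre of its underside.
- mould: Bystander: dark slotted cylinder, 62 mm diameter, 55 mm high, on the bench at the left. Origin: centre of its underside.
- tongs: Bystander: steel tongs, 200 mm long, 10 mm high, lying on the bench to the right of the light table. Origin: centre of the underside.
- jar: Bystander: closed green glass jar, 60 mm diameter, 75 mm high, on the bench to the right. Origin: centre of its underside.
- marver: Bystander: dark steel slab 120 x 80 x 12 mm with a wooden handle, on the bench to the left of the light table. Origin: centre of the slab's underside.
Things that resemble listed ones, but are neither listed nor needed, are in the scene too. What is shaped like the pad but green is not meant. There is more than one size of the part that bears pusher_grip; the job needs the larger.

How it is judged:
By the outcome, as a careful person would: the job done as asked, in the order asked, and still so for the second after the job is handed in, with the robot touching nothing.
It also fails if it takes over 67 s, if anything falls off the work surface, if the arm or the gripper's body presses on something with over 40 N, if the wrist force passes 120 N, or if a joint passes its speed limit or range.

## Working session

There is one attempt and no reset: what is moved stays moved. The work goes in short steps, Python scripts to look and compute and a shell command to move; the robot and the scene stay as the last step left them, time stands still between calls to the robot, and variables do not carry over. Pictures are saved under pics/ and viewed, at most 13 in all, crops included, and the job is handed in when it is done.

```bash
ls; mkdir -p pics
cat > h.py <<'E'
import numpy as np, cv2
from plant import robot, cams
from scipy.spatial.transform import Rotation as R
def cam(name,obs=None):
    m=cams.camera_model(name)
    K=np.array([[m['fx'],0,m['cx']],[0,m['fy'],m['cy']],[0,0,1]])
    if 'rvec' in m:
        Rw=R.from_rotvec(np.array(m['rvec']).ravel()).as_matrix().T; c=-Rw@np.array(m['tvec']).ravel()
    else:
        T=np.array(m['T_tool_cam']); Rt=R.from_rotvec(obs['ee_rot']).as_matrix()
        Rw=Rt@T[:3,:3]; c=Rt@T[:3,3]+np.array(obs['ee_pos'])
    return K,Rw,c
def ray(C,uv,z):
    K,Rw,c=C; uv=np.atleast_2d(np.array(uv,float))
    d=(Rw@np.linalg.inv(K)@np.c_[uv,np.ones(len(uv))].T).T
    return c+d*((z-c[2])/d[:,2])[:,None]
def proj(C,p):
    K,Rw,c=C; q=(K@Rw.T@(np.atleast_2d(p)-c).T).T
    return q[:,:2]/q[:,2:]
def cloud(C,dep):
    K,Rw,c=C; v,u=np.mgrid[:dep.shape[0],:dep.shape[1]]
    d=np.stack([(u-K[0,2])/K[0,0],(v-K[1,2])/K[1,1],np.ones_like(u,float)],-1)
    return (d*dep[...,None])@Rw.T+c
E
python3 - <<'E'
from h import *
o=robot.get_obs(); print(o['t'],o['ee_pos'],o['ee_rot'],o['width'])
for n in ['top','scene']:
    p,d=cams.read_camera(n); np.savez(f'pics/{n}.npz',p=p,d=d)
    cv2.imwrite(f'pics/{n}0.png',cv2.resize(p[...,::-1],(800,600)))
    C=cam(n); print(n,C[0][0,0],C[2],C[1][:,2])
E
```

```text
pics
0.0 [ 214.73260739 -612.88400223  204.38724906] [-3.09529947e+00 -5.26229389e-01 -4.12135562e-05] 0.999867207227237
top 530.9410663113699 [ 263.90699366  -45.9955426  1698.36086379] [ 0.15452792 -0.00233147 -0.98798567]
scene 387.88596317372907 [ 854.24473679 -439.14955219  943.75741714] [-0.34998059  0.38502216 -0.85397396]
```

View pics/top0.png

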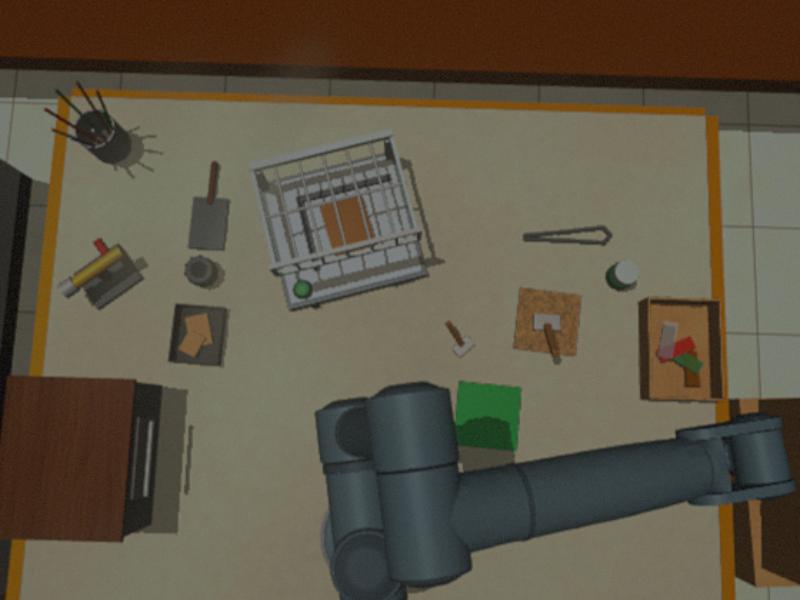

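View pics/scene0.png

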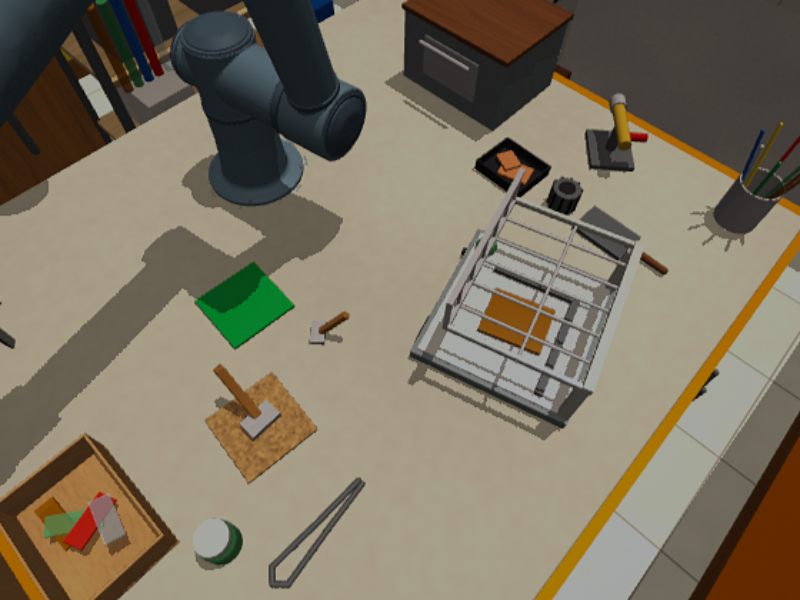

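The top view shows the light table with the guard at (340,220), the amber tile at (346,222), and the weight at (303,289). The cork pad is at (547,322) with a pusher on it. The scene view shows the same layout.

Candidates for the pusher are the large one on cork at top (547,322) and the small one on the bare bench at (460,340). Candidates for the pad are the cork one at (547,322) and the green one at (488,415). The large pusher and the cork pad fit the description; I'll measure them and confirm in a crop.

Run:
```python
from h import *
def big(m,k=1):
    c,_=cv2.findContours(m.astype(np.uint8),cv2.RETR_EXTERNAL,cv2.CHAIN_APPROX_NONE); return sorted(c,key=cv2.contourArea)[::-1][:k]
s=.7
o=robot.get_obs(); w,wd=cams.read_camera('wrist'); np.savez('pics/w0.npz',p=w,d=wd)
for n in ['top','scene']:
    z=np.load(f'pics/{n}.npz'); p,d=z['p'],z['d']; C=cam(n); P=cloud(C,d)
    hsv=cv2.cvtColor(p,cv2.COLOR_RGB2HSV); H,S,V=cv2.split(hsv)
    # tile: orange, z 36..46 in table region
    reg=(P[...,0]>400)&(P[...,0]<850)&(P[...,1]>-150)&(P[...,1]<300)
    t=(H<20)&(S>130)&(V>60)&reg&(abs(P[...,2]-40)<15)
    t=cv2.morphologyEx(t.astype(np.uint8),cv2.MORPH_CLOSE,np.ones((9,9)))
    c=big(t)[0]; h=ray(C,c[:,0,:],40)[:,:2].astype(np.float32)
    r=cv2.minAreaRect(h); print(n,'tile',len(c),np.round(r[0],1),np.round(r[1],1),round(r[2],1),np.round(cv2.boxPoints(r)).tolist())
    # pad
    reg=(P[...,0]>250)&(P[...,0]<650)&(P[...,1]<-250)&(P[...,1]>-650)
    t=(H>5)&(H<25)&(S>70)&reg&(abs(P[...,2]-8)<8)
    t=cv2.morphologyEx(t.astype(np.uint8),cv2.MORPH_CLOSE,np.ones((21,21)))
    c=big(t)[0]; h=ray(C,c[:,0,:],8)[:,:2].astype(np.float32); r=cv2.minAreaRect(h); print('pad',np.round(r[0],1),np.round(r[1],1),round(r[2],1))
    pc=np.array(r[0])
    near=np.hypot(P[...,0]-pc[0],P[...,1]-pc[1])<120
    f=near&(S<70)&(abs(P[...,2]-24)<7)
    c=big(f)[0]; h=ray(C,c[:,0,:],24)[:,:2].astype(np.float32); r=cv2.minAreaRect(h); print('foot',np.round(r[0],1),np.round(r[1],1),round(r[2],1))
    hd=near&(P[...,2]>32)
    q=P[hd]; print('handle n',len(q),'z',q[:,2].max())
    if len(q):
        for lo in range(32,130,15):
            a=q[(q[:,2]>lo)&(q[:,2]<lo+15)]
            if len(a): print(lo,np.round(np.median(a,0),1))
    # table plane: white points
    tb=(S<40)&(V>120)&(abs(P[...,2]-30)<6)&(P[...,0]>350)&(P[...,1]>-200)&(P[...,1]<300)&(P[...,0]<900)
    print('white',tb.sum(),np.median(P[...,2][tb]))
    h=P[tb][:,:2].astype(np.float32); r=cv2.minAreaRect(h); print('table',np.round(r[0],1),np.round(r[1],1),round(r[2],1))
def up(im): return cv2.resize(im,(400,300),interpolation=cv2.INTER_CUBIC)
a=np.load('pics/top.npz')['p'];b=np.load('pics/scene.npz')['p']
u=np.vstack([np.hstack([up(a[80:224,165:309+48]),up(a[180:300,290:450])]),np.hstack([up(b[120:300,270:470]),up(w)])])
cv2.imwrite('pics/crop1.png',u[...,::-1])
```

```text
top tile 121 [678.6  80. ] [114.4  96.8] 19.0 [[609.0, 107.0], [640.0, 16.0], [748.0, 53.0], [717.0, 144.0]]
pad [ 473.7 -374. ] [141.2 148.7] 84.5
foot [ 472.7 -370. ] [35.2 60.6] 1.7
handle n 159 z 122.20213464060566
32 [ 463.2 -364.6   36.3]
47 [ 451.9 -368.9   53.2]
62 [ 440.8 -370.2   67.1]
77 [ 427.3 -369.4   83.8]
92 [ 414.9 -367.    99.6]
107 [ 400.6 -371.5  112.4]
122 [ 402.5 -367.6  122.2]
white 2023 30.5068186521205
table [673.1  94.5] [277. 298.] 16.2
scene tile 144 [678.8  79.9] [119.4 100.8] 19.0 [[606.0, 108.0], [639.0, 13.0], [752.0, 52.0], [719.0, 147.0]]
pad [ 461.6 -372.4] [140.4 178.2] 84.1
foot [ 477.  -369.4] [37.9 59.3] 0.8
handle n 322 z 117.85577335966786
32 [ 463.  -369.2   39.2]
47 [ 451.  -369.6   54.4]
62 [ 440.  -370.2   68.8]
77 [ 427.3 -370.3   83.4]
92 [ 416.8 -370.7  100. ]
107 [ 404.1 -370.2  113.2]
white 4888 30.22606829738652
table [672.5  96.5] [299.  319.8] 16.4
```

View pics/crop1.png

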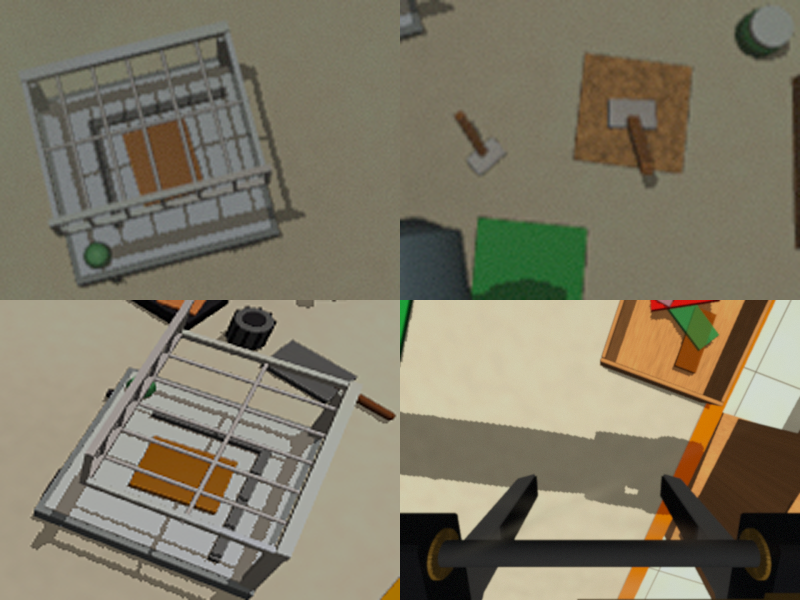

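The crop confirms it: the large pusher stands on cork (crop 630,115) and the small one lies on the bench (480,145), so I use the large one. The table measures 299x320 at (672,96) with yaw 16.4°. The tile measures 119x101 at (679,80) with yaw 19°, so it is short by about 19 and 38 mm. The foot is at (475,-370) with yaw about 0. All sizes match the description.

```bash
cat >> h.py <<'E'
TC=np.array([672.5,96.5]); TY=np.deg2rad(16.4)
def rot2(a): return np.array([[np.cos(a),-np.sin(a)],[np.sin(a),np.cos(a)]])
def t2w(p): return TC+rot2(TY)@np.array(p,float)
def toolR(yaw,lean,flip):
    # tool z leans forward by lean, tool y = -+ pusher y
    z=np.array([np.sin(lean),0,-np.cos(lean)]); y=np.array([0,-1. if not flip else 1.,0]); x=np.cross(y,z)
    return R.from_euler('z',yaw).as_matrix()@np.c_[x,y,z]
def go(Rt,grip,o=None,depth=19):
    "print dr,translation to bring grasp point to grip with orientation Rt"
    o=o or robot.get_obs(); R0=R.from_rotvec(o['ee_rot']).as_matrix()
    tcp=np.array(grip)+Rt[:,2]*depth
    dr=R.from_matrix(Rt@R0.T).as_rotvec()/np.pi; t=(tcp-o['ee_pos'])/300
    print('dr',np.round(dr,4).tolist(),'t',np.round(t,4).tolist(),'deg',round(np.linalg.norm(dr)*180,1),'mm',round(np.linalg.norm(t)*300)); return dr,t
E
python3 - <<'E'
from h import *
print(np.round(cams.camera_model('wrist')['T_tool_cam'],2).tolist(), robot.grip_depth)
o=robot.get_obs(); print(np.round(R.from_rotvec(o['ee_rot']).as_matrix(),2).tolist())
for f in (0,1):
    Rt=toolR(0,np.deg2rad(55),f); print(np.round(Rt,2).tolist())
    go(Rt,np.array([418,-370,85])-90*Rt[:,2])
E
```

```text
[[0.0, -0.97, -0.26, 75.15], [1.0, 0.0, -0.0, 1.07], [0.0, -0.26, 0.97, -179.48], [0.0, 0.0, 0.0, 1.0]] 18.8
[[0.94, 0.33, -0.0], [0.33, -0.94, 0.0], [0.0, -0.0, -1.0]]
[[0.57, 0.0, 0.82], [0.0, -1.0, 0.0], [0.82, 0.0, -0.57]]
dr [0.051, -0.3026, -0.0991] t [0.4837, 0.8101, -0.2629] deg 58.0 mm 294
[[-0.57, 0.0, 0.82], [0.0, 1.0, 0.0], [-0.82, 0.0, -0.57]]
dr [-0.4167, -0.0714, 0.8004] t [0.4837, 0.8101, -0.2629] deg 162.9 mm 294
```

```bash
python3 -m jog '{"dr":[[0.051,-0.303,-0.099],[0.051,-0.303,-0.099],[0.051,-0.303,-0.099],[0.051,-0.303,-0.099],[0.051,-0.303,-0.099],[0.051,-0.303,-0.099],[0.051,-0.303,-0.099],[0.051,-0.303,-0.099],[0.051,-0.303,-0.099],[0.051,-0.303,-0.099]],"translation":[[0.484,0.81,-0.2],[0.484,0.81,-0.2],[0.484,0.81,-0.2],[0.484,0.81,-0.2],[0.484,0.81,-0.263],[0.484,0.81,-0.263],[0.484,0.81,-0.263],[0.484,0.81,-0.263],[0.484,0.81,-0.263],[0.484,0.81,-0.263]],"fingers":[1,1,1,1,1,1,1,1,1,1]}'
python3 - <<'E'
from h import *
o=robot.get_obs(); print(np.round(o['joint_positions'],2),o['ee_pos'])
p,d=cams.read_camera('wrist'); cv2.imwrite('pics/w1.png',p[...,::-1]); C=cam('wrist',o); P=cloud(C,d)
hsv=cv2.cvtColor(p,cv2.COLOR_RGB2HSV); H,S,V=cv2.split(hsv)
near=(np.hypot(P[...,0]-470,P[...,1]+372)<130)
q=P[near&(P[...,2]>35)&(P[...,2]<125)&(S>90)]
for lo in range(35,125,10):
    a=q[(q[:,2]>lo)&(q[:,2]<lo+10)]
    if len(a)>5: print(lo,len(a),np.round(np.median(a,0),1),np.round(np.percentile(a[:,1],[3,97]),1))
f=(S<60)&(V>70)&near&(abs(P[...,2]-24)<4)
c=max(cv2.findContours(f.astype(np.uint8),0,1)[0],key=cv2.contourArea); r=cv2.minAreaRect(ray(C,c[:,0],24)[:,:2].astype(np.float32)); print('foot',np.round(r,1) if 0 else r)
go(toolR(0,np.deg2rad(55),0),[418,-370,85])
E
```

```text
t: 0.98
ee_pos: [359.3, -370.1, 125.4]
ee_rot: [-2.787, 0.005, -1.449]
force: [-0.1, 0.9, 0.1]
width: 1.001
grip_force: 0.0
[-1.52 -0.07  2.31  1.09  1.17 -0.56] [ 359.30090632 -370.11501932  125.41782834]
105 424 [ 393.4 -370.8  111.6] [-378.5 -363.8]
115 165 [ 399.5 -371.5  116.2] [-377.9 -363.8]
foot ((473.71502685546875, -370.49053955078125), (36.46696090698242, 59.12263488769531), 0.6687741875648499)
dr [0.0007, -0.0003, 0.0006] t [0.2466, 0.0066, -0.1767] deg 0.2 mm 91
```

View pics/w1.png

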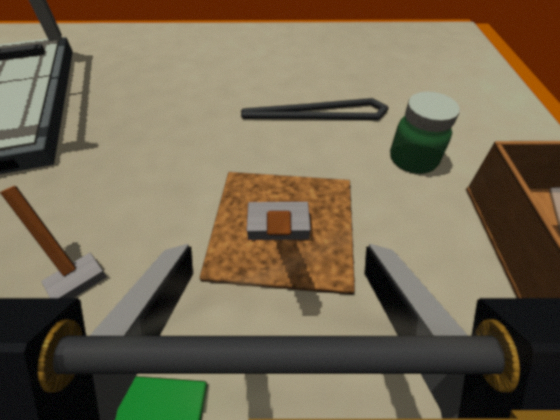

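The wrist view shows the handle end at (280,222) centred between the open fingers, with the whole pad in sight. I advance and grip.

```bash
python3 -m jog '{"dr":[[0,0,0],[0,0,0],[0,0,0],[0,0,0],[0,0,0],[0,0,0],[0,0,0],[0,0,0],[0,0,0],[0,0,0]],"translation":[[0.123,0,-0.088],[0.245,0,-0.177],[0.245,0,-0.177],[0.245,0,-0.177],[0.245,0,-0.177],[0.245,0,-0.177],[0.245,0,-0.177],[0.245,0,-0.177],[0.245,0,-0.177],[0.245,0,-0.177]],"fingers":[1,1,1,1,0,0,0,0,0,0]}'
python3 -m jog '{"dr":[[0,0,0],[0,0,0],[0,0,0],[0,0,0],[0,0,0],[0,0,0]],"translation":[[0,0,0],[0,0,0],[0,0,0],[0,0,0.05],[0,0,0.1],[0,0,0.1]],"fingers":[0,0,0,0,0,0]}'
python3 - <<'E'
from h import *
z=np.load('pics/w0.npz')
o=robot.get_obs()
# pad from w1 (pose before)
C=cam('wrist',{'ee_rot':[-2.787,0.005,-1.449],'ee_pos':[359.3,-370.1,125.4]})
p=ray(C,[[229,173],[351,180],[354,290],[205,279]],8); print(np.round(p,1),p.mean(0),[np.linalg.norm(p[i]-p[i-1]) for i in range(4)])
for n in ('wrist','top'):
    o=robot.get_obs(); q,d=cams.read_camera(n); np.savez(f'pics/{n}2.npz',p=q,d=d); C=cam(n,o); P=cloud(C,d)
    H,S,V=cv2.split(cv2.cvtColor(q,cv2.COLOR_RGB2HSV)); 
    f=(S<60)&(V>70)&(np.hypot(P[...,0]-474,P[...,1]+370)<60)&(abs(P[...,2]-54)<10)
    if f.sum()>20:
        print(n,np.median(P[f],0)); c=max(cv2.findContours(f.astype(np.uint8),0,1)[0],key=cv2.contourArea); print(cv2.minAreaRect(ray(C,c[:,0],54)[:,:2].astype(np.float32)))
cv2.imwrite('pics/w2.png',np.load('pics/wrist2.npz')['p'][...,::-1])
print(o['ee_pos'],o['ee_rot'],o['width'],o['grip_force'],o['force'])
E
```

```text
t: 1.87
ee_pos: [433.2, -371.0, 74.0]
ee_rot: [2.783, -0.001, 1.451]
force: [0.2, -0.8, -0.4]
width: 0.611
grip_force: 0.0
t: 2.37
ee_pos: [434.0, -371.9, 105.8]
ee_rot: [2.78, 0.002, 1.452]
force: [-0.1, -0.8, 0.1]
width: 0.185
grip_force: 0.0
[[ 550.3 -314.4    8. ]
 [ 538.4 -452.7    8. ]
 [ 402.4 -437.2    8. ]
 [ 413.6 -304.9    8. ]] [ 476.1707927  -377.31326297    8.        ] [np.float64(137.01665893681385), np.float64(138.80013461624466), np.float64(136.94368145994258), np.float64(132.79862155360513)]
[ 433.75259411 -371.3175205   104.59375608] [2.78165343e+00 1.52429148e-03 1.45121851e+00] 0.13956929951784203 0.20964958934200695 [0.32510176 0.36125876 1.29296717]
```

View pics/w2.png

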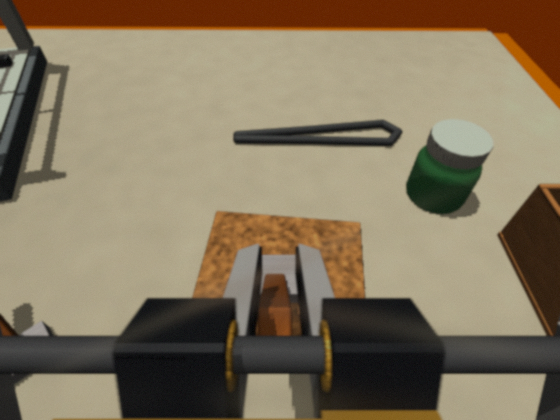

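I lifted before the fingers had closed: the grip force is about 0, and the view shows the foot (280,265) still on the pad. I reopen, then measure the foot again.

```bash
python3 -m jog '{"dr":[[0,0,0],[0,0,0],[0,0,0],[0,0,0],[0,0,0],[0,0,0],[0,0,0],[0,0,0],[0,0,0],[0,0,0]],"translation":[[0,0,0],[0,0,0],[0,0,0],[0,0,0],[0,0,0],[0,0,0],[0,0,0],[0,0,0],[0,0,0],[0,0,0]],"fingers":[0.6,0.6,0.6,0.6,0.6,0.6,0.6,0.6,0.6,0.6]}'
python3 - <<'E'
from h import *
for n in ('wrist','top','scene'):
    o=robot.get_obs(); p,d=cams.read_camera(n); C=cam(n,o); P=cloud(C,d)
    H,S,V=cv2.split(cv2.cvtColor(p,cv2.COLOR_RGB2HSV)); near=(np.hypot(P[...,0]-470,P[...,1]+372)<110)
    f=(S<60)&(V>70)&near&(abs(P[...,2]-24)<5)
    if f.sum()>20:
        c=max(cv2.findContours(f.astype(np.uint8),0,1)[0],key=cv2.contourArea); print(n,cv2.minAreaRect(ray(C,c[:,0],24)[:,:2].astype(np.float32)))
    q=P[near&(P[...,2]>35)&(P[...,2]<125)&(S>110)]
    for lo in range(35,125,15):
        a=q[(q[:,2]>lo)&(q[:,2]<lo+15)]
        if len(a)>5: print(lo,len(a),np.round(np.median(a,0),1),np.round(np.percentile(a[:,1],[3,97]),1))
print(o['width'],o['ee_pos'])
E
```

```text
t: 3.3
ee_pos: [433.5, -370.5, 103.5]
ee_rot: [2.784, -0.001, 1.451]
force: [0.1, -0.5, -0.2]
width: 0.601
grip_force: 0.0
wrist ((472.88970947265625, -370.3875427246094), (36.887210845947266, 59.379547119140625), 1.2285765409469604)
35 69 [ 460.  -369.8   43.3] [-376.8 -364. ]
50 90 [ 448.7 -371.2   57.4] [-377.2 -364. ]
65 118 [ 436.4 -370.6   73. ] [-377.5 -364.1]
80 156 [ 424.6 -371.2   87.7] [-378.  -364.3]
95 460 [ 413.8 -371.3  105.9] [-399.8 -343.2]
110 1346 [ 398.  -371.9  114.2] [-399.7 -343.2]
top ((474.3063659667969, -369.9991455078125), (31.99349594116211, 60.60823059082031), 1.7336052656173706)
35 17 [ 459.1 -365.5   43. ] [-373.9 -362.3]
50 19 [ 448.2 -366.3   56. ] [-375.9 -362.5]
65 23 [ 437.2 -370.5   73.7] [-377.  -362.6]
80 25 [ 423.5 -368.4   88.6] [-379.4 -362.8]
95 27 [ 412.9 -369.1  104.5] [-383.8 -363.4]
110 28 [ 401.6 -372.1  114.1] [-384.9 -363.3]
scene ((476.05975341796875, -369.363037109375), (36.16343307495117, 59.26441192626953), 1.1280750036239624)
35 49 [ 459.9 -369.4   42.3] [-377.2 -362.1]
50 50 [ 448.6 -370.1   58.3] [-377.5 -362.4]
65 55 [ 436.7 -371.1   72.4] [-377.9 -363. ]
80 54 [ 424.4 -370.7   87.5] [-378.1 -363.9]
95 55 [ 413.3 -371.1  103.4] [-378.4 -363.4]
110 41 [ 403.1 -371.3  113.5] [-377.7 -363.7]
0.5970347734383346 [ 433.50742481 -370.50181074  103.48119568]
```

```bash
python3 -m jog '{"dr":[[0,0,0],[0,0,0],[0,0,0],[0,0,0],[0,0,0],[0,0,0],[0,0,0],[0,0,0],[0,0,0],[0,0,0]],"translation":[[0,0,-0.1],[0,0,-0.1],[0,0,-0.1],[0,0,-0.1],[0,0,-0.1],[0,0,-0.1],[0,0,-0.1],[0,0,-0.1],[0,0,-0.1],[0,0,-0.1]],"fingers":[0.6,0.6,0,0,0,0,0,0,0,0]}'
python3 -m jog '{"dr":[[0,0,0],[0,0,0],[0,0,0],[0,0,0]],"translation":[[0,0,0],[0,0,0],[0,0,0],[0,0,0]],"fingers":[0,0,0,0]}'
```

```text
t: 4.28
ee_pos: [433.7, -370.6, 74.0]
ee_rot: [2.784, -0.001, 1.453]
force: [-2.1, 1.5, 3.3]
width: 0.169
grip_force: 30.0
t: 4.62
ee_pos: [433.7, -370.6, 74.0]
ee_rot: [2.784, -0.0, 1.453]
force: [-3.7, 1.7, 6.2]
width: 0.166
grip_force: 30.0
```

Gripped at 0.166, about 16 mm with 30 N. Next I go to a staging pose in front of the guard.

```bash
cat >> h.py <<'E'
OFF=np.array([41,0.5,-66.]); LEAN=np.deg2rad(55)
def foot_go(xy,zb,psi=0,world=False,o=None):
    "table-frame foot xy, foot underside height above bench, yaw deg rel. table"
    yaw=np.deg2rad(psi)+(0 if world else TY); w=np.array(xy,float) if world else t2w(xy)
    tcp=np.r_[w,zb]-R.from_euler('z',yaw).apply(OFF)
    Rt=toolR(yaw,LEAN,0); return go(Rt,tcp,o,0)
def foot_now(o=None):
    o=o or robot.get_obs(); Rt=R.from_rotvec(o['ee_rot']).as_matrix(); yaw=np.arctan2(-Rt[0,1]*-1,-Rt[1,1])
    f=np.array(o['ee_pos'])+Rt@toolR(0,LEAN,0).T@OFF
    return np.round(np.r_[rot2(-TY)@(f[:2]-TC),f[2]],1), round(np.rad2deg(yaw-TY),2)
E
python3 - <<'E'
from h import *
print(foot_now()); foot_go([-200,-112],80); foot_go([-200,-112],34)
E
```

```text
(array([-321.4, -391.9,    8.1]), np.float64(-16.45))
dr [0.0002, 0.0007, 0.0914] t [0.1314, 0.9703, 0.2401] deg 16.4 mm 302
dr [0.0002, 0.0007, 0.0914] t [0.1314, 0.9703, 0.0868] deg 16.4 mm 295
```

```bash
python3 -m jog '{"dr":[[0,0,0],[0,0,0],[0,0,0.03],[0,0,0.06],[0,0,0.091],[0,0,0.091],[0,0,0.091],[0,0,0.091],[0,0,0.091],[0,0,0.091]],"translation":[[0,0,0.12],[0,0,0.24],[0.02,0.12,0.24],[0.04,0.25,0.24],[0.06,0.37,0.24],[0.08,0.5,0.24],[0.1,0.62,0.24],[0.11,0.75,0.24],[0.13,0.87,0.24],[0.131,0.97,0.24]],"fingers":[0,0,0,0,0,0,0,0,0,0]}'
python3 - <<'E'
from h import *
o=robot.get_obs(); print(foot_now(o),o['width'],np.round(o['joint_positions'],2)); p,d=cams.read_camera('wrist'); np.savez('pics/w3.npz',p=p,d=d,pos=o['ee_pos'],rot=o['ee_rot']); 
o=robot.get_obs(); t,td=cams.read_camera('top'); C=cam('top'); P=cloud(C,td)
# pad, now bare
H,S,V=cv2.split(cv2.cvtColor(t,cv2.COLOR_RGB2HSV))
f=(H>5)&(H<25)&(S>70)&(np.hypot(P[...,0]-476,P[...,1]+374)<120)&(abs(P[...,2]-8)<12)
c=max(cv2.findContours(f.astype(np.uint8),0,1)[0],key=cv2.contourArea); print('pad',cv2.minAreaRect(ray(C,c[:,0],8)[:,:2].astype(np.float32)))
cv2.imwrite('pics/w3.png',cv2.resize(p[...,::-1],(800,600)))
foot_go([-200,-112],33)
E
```

```text
t: 5.45
ee_pos: [481.6, -83.3, 147.2]
ee_rot: [-2.65, -0.388, -1.374]
force: [-0.3, 0.5, -4.0]
width: 0.168
grip_force: 30.0
(array([-193.1, -118. ,   81.1]), np.float64(0.21)) 0.16791024295778678 [-0.9  -0.44  2.54  1.15  0.98 -0.28]
pad ((477.4773254394531, -374.434326171875), (141.23439025878906, 141.3067169189453), 84.26412963867188)
dr [0.0005, -0.0008, -0.0028] t [-0.0291, 0.0061, -0.1599] deg 0.5 mm 49
```

View pics/w3.png

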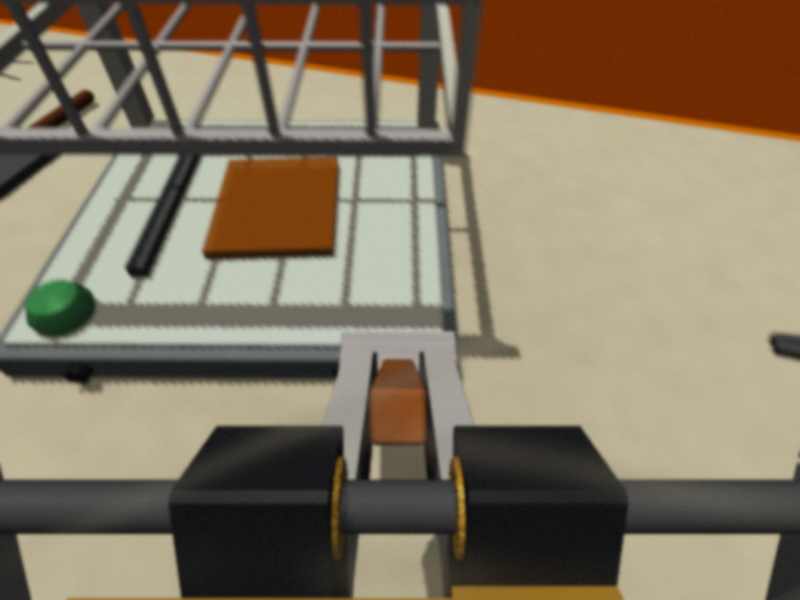

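The wrist view is clear under the guard. The tile's near corners are at about (206,250) and (333,250), the left steel edge runs (135,270)-(190,155), and the table's near-right corner is at (455,340). I use it to refine tile and table together.

```bash
cat >> h.py <<'E'
def inT(p): return (np.atleast_2d(p)[:,:2]-TC)@rot2(TY)
def lsee(fn=None):
    if fn: z=np.load(fn); p,d,o=z['p'],z['d'],{'ee_pos':z['pos'],'ee_rot':z['rot']}
    else: o=robot.get_obs(); p,d=cams.read_camera('wrist')
    C=cam('wrist',o); P=cloud(C,d); H,S,V=cv2.split(cv2.cvtColor(p,cv2.COLOR_RGB2HSV))
    T=inT(P.reshape(-1,3)).reshape(*d.shape,2); Z=P[...,2]
    return C,P,T,Z,H,S,V,p
def edge(vals,n=6):
    vals=np.array(vals)
    k=np.polyfit(vals[:,0],vals[:,1],1)
    for _ in range(4):
        r=vals[:,1]-np.polyval(k,vals[:,0]); g=abs(r)<max(1,2*np.median(abs(r))); k=np.polyfit(vals[g,0],vals[g,1],1)
    return k
def tile_lines(fn=None):
    C,P,T,Z,H,S,V,p=lsee(fn)
    m=(H<22)&(S>130)&(V>50)&(abs(Z-40)<9)&(T[...,0]>-110)&(T[...,0]<90)&(T[...,1]>-110)&(T[...,1]<75)
    c=max(cv2.findContours(m.astype(np.uint8),0,1)[0],key=cv2.contourArea)[:,0]
    q=inT(ray(C,c,40)); 
    mid=(q.max(0)+q.min(0))/2
    nr=q[q[:,0]<q[:,0].min()+12]; nr=nr[abs(nr[:,1]-mid[1])<40]
    out={}
    k=edge(nr[:,::-1]); out['near x at y=mid, slope']=(np.polyval(k,mid[1]),k[0])
    for nm,s in (('right',-1),('left',1)):
        e=q[(s*(q[:,1]-mid[1])>35)&(abs(q[:,0]-mid[0])<45)]
        if len(e)>5: k=edge(e); out[nm+' y at x=mid, slope']=(np.polyval(k,mid[0]),k[0])
    print('mid',np.round(mid,1),{a:np.round(b,3).tolist() for a,b in out.items()})
    # steel edge inner faces: dark pixels at table height+12
    return C,T,Z,S,V,p
E
python3 - <<'E'
from h import *
C,T,Z,S,V,p=tile_lines('pics/w3.npz')
# left steel edge: dark, top z=42
m=(V<70)&(abs(Z-42)<6)&(T[...,0]>-85)&(T[...,0]<70)&(T[...,1]>55)&(T[...,1]<100)
q=T[m]; print('steel',len(q),np.round(np.percentile(q,[2,50,98],axis=0),1))
for x in range(-80,60,20):
    a=q[abs(q[:,0]-x)<5]
    if len(a)>5: print(x,np.round(np.percentile(a[:,1],[2,98]),1))
# white table edges at z=30
w=(S<60)&(V>100)&(abs(Z-30)<4)
for y in range(-140,100,40):
    a=T[w&(abs(T[...,1]-y)<4)]; 
    if len(a): print('near',y,round(np.percentile(a[:,0],.5),1))
for x in range(-130,60,30):
    a=T[w&(abs(T[...,0]-x)<4)]; 
    if len(a): print('right',x,round(np.percentile(a[:,1],.5),1))
E
```

```text
mid [ -1.5 -16.2] {'near x at y=mid, slope': [-59.908, -0.051], 'right y at x=mid, slope': [-65.052, 0.045], 'left y at x=mid, slope': [32.473, 0.043]}
steel 1224 [[-80.8  67.6]
 [-24.   72.4]
 [ 57.4  80.7]]
-80 [67.8 80.7]
-60 [67.5 81.1]
-40 [67.8 80.4]
-20 [67.9 80.4]
0 [67.7 80.5]
20 [67.5 80.2]
40 [67.7 80.4]
near -140 -126.7
near -100 -127.1
near -60 -147.2
near -20 -147.0
near 20 -146.6
near 60 -147.1
right -130 -147.3
right -100 -157.6
right -70 -158.3
right -40 -159.8
right -10 -159.5
right 20 -160.0
right 50 -160.0
```

Run:
```python
from h import *
print(foot_now()); foot_go([-150,-112],45); foot_go([-150,-112],33);foot_go([-20,-112],32.5)
```

```text
(array([-192.3, -115.9,   80.9]), np.float64(0.51))
dr [0.0005, -0.0008, -0.0028] t [0.1308, 0.0531, -0.1199] deg 0.5 mm 56
dr [0.0005, -0.0008, -0.0028] t [0.1308, 0.0531, -0.1599] deg 0.5 mm 64
dr [0.0005, -0.0008, -0.0028] t [0.5465, 0.1755, -0.1616] deg 0.5 mm 179
```

```bash
python3 -m jog '{"dr":[[0,0,-0.003],[0,0,-0.003],[0,0,-0.003],[0,0,-0.003],[0,0,-0.003]],"translation":[[0.07,0.02,0],[0.131,0.053,-0.06],[0.131,0.053,-0.12],[0.131,0.053,-0.12],[0.131,0.053,-0.12]],"fingers":[0,0,0,0,0]}'
python3 - <<'E'
from h import *
print(foot_now()); foot_go([-100,-112],33); foot_go([-20,-112],32.5)
E
```

```text
t: 5.97
ee_pos: [519.4, -67.9, 108.4]
ee_rot: [-2.653, -0.368, -1.37]
force: [-0.0, -0.4, -2.4]
width: 0.171
grip_force: 30.0
(array([-152.6, -113.9,   42.2]), np.float64(-0.42))
dr [-0.0013, -0.0023, 0.0023] t [0.1652, 0.0557, -0.0314] deg 0.6 mm 53
dr [-0.0013, -0.0023, 0.0023] t [0.4211, 0.131, -0.0331] deg 0.6 mm 133
```

```bash
python3 -m jog '{"dr":[[0,0,0.002],[0,0,0.002],[0,0,0.002],[0,0,0.002],[0,0,0.002],[0,0,0.002],[0,0,0.002]],"translation":[[0.08,0.03,-0.031],[0.165,0.056,-0.031],[0.24,0.078,-0.031],[0.3,0.096,-0.031],[0.36,0.113,-0.031],[0.4,0.125,-0.031],[0.4,0.125,-0.031]],"fingers":[0,0,0,0,0,0,0]}'
python3 - <<'E'
from h import *
o=robot.get_obs(); print(foot_now(o),o['force']); p,d=cams.read_camera('scene'); C=cam('scene'); P=cloud(C,d)
cv2.imwrite('pics/s4.png',cv2.resize(p[110:300,230:480,::-1],(800,608))[:600])
foot_go([-24,-62],32.5)
E
```

```text
t: 6.55
ee_pos: [642.7, -31.9, 103.2]
ee_rot: [-2.648, -0.38, -1.379]
force: [1.5, 0.6, -2.4]
width: 0.168
grip_force: 30.0
(array([ -23.9, -114.2,   37.2]), np.float64(-0.04)) [ 1.48205249  0.63368871 -2.40326433]
dr [-0.0001, -0.0004, 0.0003] t [-0.0455, 0.1668, -0.0133] deg 0.1 mm 52
```

View pics/s4.png

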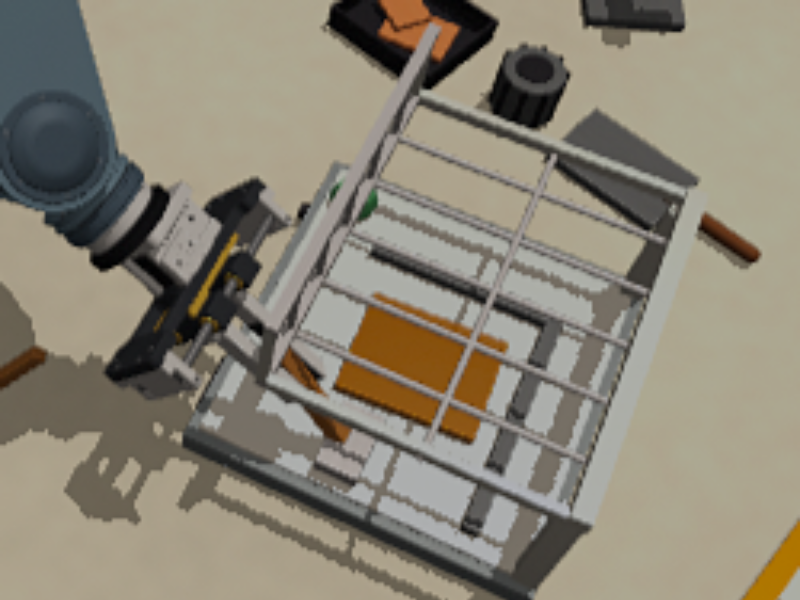

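The scene crop shows the foot (340,455) beside the tile (420,365), and the gripper body outside the screen. I lower 4 mm and push the tile sideways.

```bash
python3 -m jog '{"dr":[[0,0,0],[0,0,0],[0,0,0],[0,0,0],[0,0,0],[0,0,0],[0,0,0],[0,0,0],[0,0,0],[0,0,0]],"translation":[[0,0,-0.014],[0,0,-0.014],[-0.008,0.026,-0.014],[-0.012,0.038,-0.014],[-0.016,0.051,-0.014],[-0.02,0.064,-0.014],[-0.024,0.077,-0.014],[-0.028,0.09,-0.014],[-0.032,0.102,-0.014],[-0.032,0.102,-0.014]],"fingers":[0,0,0,0,0,0,0,0,0,0]}'
python3 - <<'E'
from h import *
o=robot.get_obs(); print(foot_now(o),o['force']); 
p,d=cams.read_camera('wrist'); np.savez('pics/w5.npz',p=p,d=d,pos=o['ee_pos'],rot=o['ee_rot']); cv2.imwrite('pics/w5.png',p[...,::-1])
tile_lines('pics/w5.npz')
foot_go([-24,-62],32.5)
E
```

```text
t: 7.43
ee_pos: [630.7, 0.7, 96.9]
ee_rot: [-2.648, -0.381, -1.374]
force: [-0.7, 0.1, -2.4]
width: 0.167
grip_force: 30.0
(array([-26.3, -79.5,  30.8]), np.float64(0.04)) [-0.65899428  0.06465607 -2.37754213]
mid [-44.1   0.1] {'near x at y=mid, slope': [-58.238, 0.035], 'right y at x=mid, slope': [-46.866, -0.207], 'left y at x=mid, slope': [48.315, -0.011]}
dr [-0.0006, -0.001, -0.0003] t [-0.0101, 0.0587, 0.0052] deg 0.2 mm 18
```

View pics/w5.png

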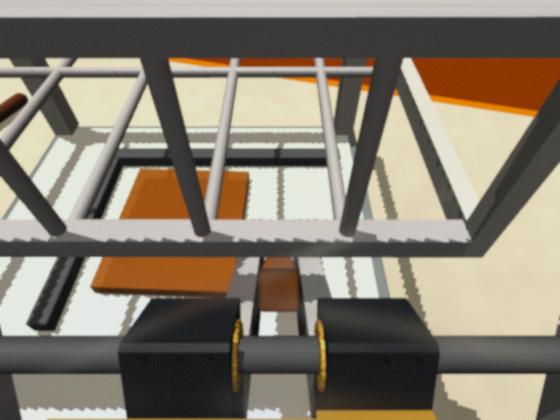

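The view shows the tile moved left with the foot against its right edge, turned slightly clockwise, and about 19 mm short of the left edge. I continue.

```bash
python3 -m jog '{"dr":[[0,0,0],[0,0,0],[0,0,0],[0,0,0],[0,0,0],[0,0,0]],"translation":[[-0.003,0.011,0.004],[-0.006,0.022,0.004],[-0.009,0.032,0.004],[-0.012,0.042,0.004],[-0.014,0.05,0.004],[-0.014,0.05,0.004]],"fingers":[0,0,0,0,0,0]}'
python3 - <<'E'
from h import *
o=robot.get_obs(); print(foot_now(o),o['force']); 
tile_lines()
print('right off'); foot_go([-26,-70],32.5); foot_go([-110,-70],33); foot_go([-110,15],33)
E
```

```text
t: 7.98
ee_pos: [626.7, 15.3, 98.2]
ee_rot: [-2.648, -0.381, -1.374]
force: [-0.1, -1.3, -3.0]
width: 0.167
grip_force: 30.0
(array([-26.1, -64.3,  32.1]), np.float64(0.02)) [-0.08644875 -1.31989223 -2.96280371]
mid [39.9 13.9] {'near x at y=mid, slope': [7.377, 0.001], 'right y at x=mid, slope': [-22.926, 0.204], 'left y at x=mid, slope': [57.184, -0.004]}
right off
dr [-0.0005, -0.0009, -0.0002] t [0.0046, -0.0176, 0.0008] deg 0.2 mm 5
dr [-0.0005, -0.0009, -0.0002] t [-0.2641, -0.0967, 0.0025] deg 0.2 mm 84
dr [-0.0005, -0.0009, -0.0002] t [-0.3441, 0.1751, 0.0025] deg 0.2 mm 116
```

```bash
python3 -m jog '{"dr":[[0,0,0],[0,0,0],[0,0,0],[0,0,0],[0,0,0],[0,0,0],[0,0,0],[0,0,0]],"translation":[[0.005,-0.018,0.002],[-0.125,-0.056,0.002],[-0.264,-0.097,0.002],[-0.264,-0.097,0.002],[-0.3,0.03,0.002],[-0.341,0.165,0.002],[-0.341,0.165,0.002],[-0.341,0.165,0.002]],"fingers":[0,0,0,0,0,0,0,0]}'
python3 - <<'E'
from h import *
o=robot.get_obs(); print(foot_now(o),o['force']); 
C,T,Z,S,V,p=tile_lines(); cv2.imwrite('pics/w6.png',p[...,::-1])
foot_go([-80,12],32.5); foot_go([-60,12],32.5)
E
```

```text
t: 8.7
ee_pos: [524.2, 66.4, 99.3]
ee_rot: [-2.646, -0.386, -1.375]
force: [0.6, -0.3, -2.8]
width: 0.173
grip_force: 30.0
(array([-109.9,   13.8,   33.2]), np.float64(0.24)) [ 0.56634104 -0.31046392 -2.79473004]
mid [-5.9 13.8] {'near x at y=mid, slope': [-54.578, 0.095], 'right y at x=mid, slope': [-35.388, -0.088], 'left y at x=mid, slope': [63.381, -0.117]}
dr [-0.0003, -0.0007, -0.0005] t [0.0949, 0.0283, -0.0026] deg 0.2 mm 30
dr [-0.0003, -0.0007, -0.0005] t [0.1589, 0.0471, -0.0026] deg 0.2 mm 50
```

View pics/w6.png

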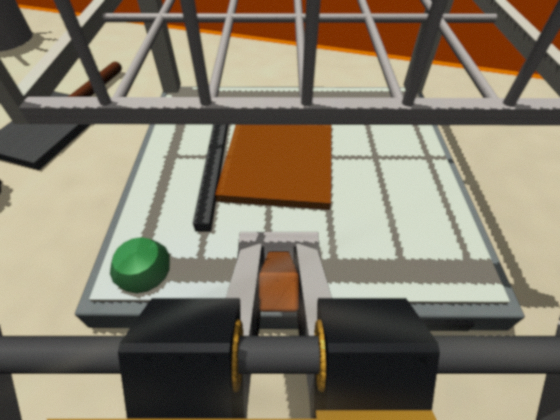

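The tile lies clockwise by about 0.1 rad, with its near-left corner (222,195) on the left steel edge. Now the forward push.

```bash
python3 -m jog '{"dr":[[0,0,0],[0,0,0],[0,0,0],[0,0,0],[0,0,0],[0,0,0],[0,0,0],[0,0,0],[0,0,0],[0,0,0]],"translation":[[0.04,0.012,-0.002],[0.06,0.018,-0.002],[0.075,0.022,-0.002],[0.09,0.027,-0.002],[0.105,0.031,-0.002],[0.12,0.035,-0.002],[0.133,0.039,-0.002],[0.145,0.043,-0.002],[0.155,0.046,-0.002],[0.155,0.046,-0.002]],"fingers":[0,0,0,0,0,0,0,0,0,0]}'
python3 - <<'E'
from h import *
o=robot.get_obs(); print(foot_now(o),o['force']); 
C,T,Z,S,V,p=tile_lines()
E
python3 -m jog '{"dr":[[0,0,0],[0,0,0],[0,0,0]],"translation":[[0.006,0.002,0],[0.01,0.003,0],[0.01,0.003,0]],"fingers":[0,0,0]}'
python3 - <<'E'
from h import *
o=robot.get_obs(); print(foot_now(o),o['force']); 
C,T,Z,S,V,p=tile_lines(); cv2.imwrite('pics/w7.png',p[...,::-1])
E
```

```text
t: 9.58
ee_pos: [571.4, 78.1, 98.2]
ee_rot: [-2.649, -0.38, -1.374]
force: [-0.8, -0.2, -1.9]
width: 0.171
grip_force: 30.0
(array([-61.3,  11.6,  32.1]), np.float64(-0.0)) [-0.80574984 -0.23747604 -1.8501974 ]
mid [-21.6  18. ] {'near x at y=mid, slope': [-40.463, -0.136], 'right y at x=mid, slope': [-31.303, -0.036], 'left y at x=mid, slope': [66.56, 0.068]}
t: 9.88
ee_pos: [574.1, 78.9, 98.2]
ee_rot: [-2.649, -0.38, -1.374]
force: [-0.7, -1.0, -2.8]
width: 0.17
grip_force: 30.0
(array([-58.5,  11.5,  32.1]), np.float64(-0.02)) [-0.70083341 -1.04006683 -2.76520983]
mid [-22.2  17.9] {'near x at y=mid, slope': [-35.34, -0.005], 'right y at x=mid, slope': [-31.266, -0.015], 'left y at x=mid, slope': [66.55, 0.066]}
```

View pics/w7.png

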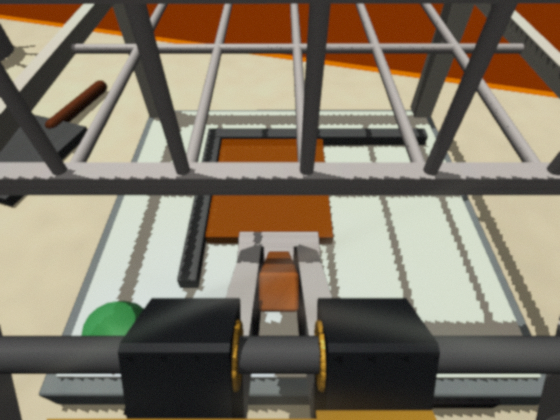

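The tile looks almost home: the left side is on the steel (205,190) and the far edge is near (270,138). I keep pressing forward until the force shows contact.

```bash
for i in 1 2; do :; done
python3 -m jog '{"dr":[[0,0,0],[0,0,0],[0,0,0]],"translation":[[0.003,0.001,0],[0.006,0.002,0],[0.006,0.002,0]],"fingers":[0,0,0]}' | grep -E 'ee_pos|force:'
python3 -m jog '{"dr":[[0,0,0],[0,0,0],[0,0,0]],"translation":[[0.003,0.001,0],[0.006,0.002,0],[0.006,0.002,0]],"fingers":[0,0,0]}' | grep -E 'ee_pos|force:'
python3 - <<'E'
from h import *
o=robot.get_obs(); print(foot_now(o),o['force'],o['t']); 
C,T,Z,S,V,p=tile_lines()
E
```

```text
ee_pos: [575.7, 79.4, 98.3]
force: [-8.7, -3.4, 4.1]
grip_force: 30.0
ee_pos: [577.5, 79.9, 98.6]
force: [-16.7, -6.2, 10.8]
grip_force: 30.0
(array([-55. ,  11.5,  32.5]), np.float64(-0.04)) [-16.74376598  -6.19646998  10.79836605] 10.4333
mid [-23.7  18. ] {'near x at y=mid, slope': [-38.466, -0.162], 'right y at x=mid, slope': [-31.215, -0.0], 'left y at x=mid, slope': [66.9, 0.035]}
```

```bash
python3 -m jog '{"dr":[[0,0,0],[0,0,0],[0,0,0],[0,0,0],[0,0,0],[0,0,0],[0,0,0],[0,0,0],[0,0,0],[0,0,0]],"translation":[[-0.08,-0.024,0],[-0.08,-0.024,0],[-0.04,-0.165,0],[0.004,-0.308,0],[0.004,-0.308,0],[0.09,-0.282,0],[0.15,-0.266,0],[0.183,-0.256,0],[0.172,-0.217,0],[0.172,-0.217,0]],"fingers":[0,0,0,0,0,0,0,0,0,0]}'
python3 - <<'E'
from h import *
o=robot.get_obs(); print(foot_now(o),o['force'],o['t']); 
C,T,Z,S,V,p=tile_lines()
E
```

```text
t: 11.32
ee_pos: [628.5, 17.4, 97.9]
ee_rot: [-2.646, -0.383, -1.373]
force: [1.3, 0.7, 0.1]
width: 0.169
grip_force: 30.0
(array([-23.7, -62.7,  31.8]), np.float64(0.16)) [1.2545475  0.66089512 0.08452253] 11.3167
mid [42.  12.9] {'near x at y=mid, slope': [4.291, -0.0], 'right y at x=mid, slope': [-23.592, 0.195], 'left y at x=mid, slope': [56.324, -0.003]}
```

```bash
for k in 1; do
python3 -m jog '{"dr":[[0,0,0],[0,0,0]],"translation":[[-0.001,0.005,0],[-0.001,0.005,0]],"fingers":[0,0]}' | grep -E 'ee_pos|force:'
python3 -m jog '{"dr":[[0,0,0],[0,0,0]],"translation":[[-0.001,0.005,0],[-0.001,0.005,0]],"fingers":[0,0]}' | grep -E 'ee_pos|force:'
python3 -m jog '{"dr":[[0,0,0],[0,0,0]],"translation":[[-0.001,0.005,0],[-0.001,0.005,0]],"fingers":[0,0]}' | grep -E 'ee_pos|force:'; done
```

```text
ee_pos: [628.2, 16.9, 98.0]
force: [-0.5, 1.8, -1.9]
grip_force: 30.0
ee_pos: [628.2, 17.9, 98.0]
force: [-0.8, 0.8, -2.4]
grip_force: 30.0
ee_pos: [628.2, 19.2, 98.1]
force: [-0.1, -0.9, -1.5]
grip_force: 30.0
```

```bash
python3 -m jog '{"dr":[[0,0,0],[0,0,0]],"translation":[[-0.001,0.005,0],[-0.001,0.005,0]],"fingers":[0,0]}' | grep -E 'ee_pos|force:'
python3 -m jog '{"dr":[[0,0,0],[0,0,0]],"translation":[[-0.001,0.005,0],[-0.001,0.005,0]],"fingers":[0,0]}' | grep -E 'ee_pos|force:'
python3 - <<'E'
from h import *
o=robot.get_obs(); print(foot_now(o),o['force'],o['t']);
E
```

```text
ee_pos: [628.3, 19.6, 98.2]
force: [-1.8, -4.4, -1.4]
grip_force: 30.0
ee_pos: [628.3, 20.4, 98.4]
force: [0.1, -6.0, -2.0]
grip_force: 30.0
(array([-23.1, -60.3,  32.2]), np.float64(-0.28)) [ 0.08874668 -5.96698687 -2.04467447] 12.2
```

```bash
python3 -m jog '{"dr":[[0,0,0],[0,0,0],[0,0,0],[0,0,0],[0,0,0],[0,0,0],[0,0,0],[0,0,0],[0,0,0],[0,0,0]],"translation":[[0.009,-0.032,0],[-0.09,-0.06,0],[-0.173,-0.086,0],[-0.173,-0.086,0],[-0.21,0.05,0],[-0.259,0.209,0],[-0.259,0.209,0],[-0.23,0.217,0],[-0.2,0.226,0],[-0.2,0.226,0]],"fingers":[0,0,0,0,0,0,0,0,0,0]}'
python3 -m jog '{"dr":[[0,0,0],[0,0,0]],"translation":[[0.003,0.001,0],[0.006,0.002,0]],"fingers":[0,0]}' | grep -E 'ee_pos|force:'
python3 -m jog '{"dr":[[0,0,0],[0,0,0]],"translation":[[0.003,0.001,0],[0.005,0.001,0]],"fingers":[0,0]}' | grep -E 'ee_pos|force:'
python3 - <<'E'
from h import *
o=robot.get_obs(); print(foot_now(o),o['force'],o['t']);
E
```

```text
t: 13.03
ee_pos: [569.2, 90.9, 99.1]
ee_rot: [-2.647, -0.382, -1.376]
force: [0.2, -0.5, -1.6]
width: 0.166
grip_force: 30.0
ee_pos: [569.4, 90.7, 97.9]
force: [1.0, -0.1, -2.4]
grip_force: 30.0
ee_pos: [570.9, 90.9, 98.0]
force: [0.4, 0.6, -2.1]
grip_force: 30.0
(array([-58.2,  23.9,  31.9]), np.float64(-0.05)) [ 0.37035434  0.59248371 -2.1200776 ] 13.3667
```

```bash
python3 -m jog '{"dr":[[0,0,0],[0,0,0]],"translation":[[0.003,0.001,0],[0.006,0.002,0]],"fingers":[0,0]}' | grep -E 'ee_pos|force:'
python3 -m jog '{"dr":[[0,0,0],[0,0,0]],"translation":[[0.003,0.001,0],[0.005,0.001,0]],"fingers":[0,0]}' | grep -E 'ee_pos|force:'
python3 -m jog '{"dr":[[0,0,0],[0,0,0]],"translation":[[0.002,0.0005,0],[0.004,0.001,0]],"fingers":[0,0]}' | grep -E 'ee_pos|force:'
python3 - <<'E'
from h import *
o=robot.get_obs(); print(foot_now(o),o['force'],o['t']);
E
```

```text
ee_pos: [572.8, 91.5, 98.2]
force: [-6.5, -1.2, 2.2]
grip_force: 30.0
ee_pos: [574.2, 91.9, 98.7]
force: [-26.5, -6.4, 19.9]
grip_force: 30.0
ee_pos: [575.4, 92.2, 99.1]
force: [-27.1, -7.4, 19.7]
grip_force: 30.0
(array([-53.4,  23.9,  33. ]), np.float64(-0.05)) [-27.10346233  -7.42566523  19.68132469] 13.8667
```

```bash
python3 -m jog '{"dr":[[0,0,0],[0,0,0],[0,0,0],[0,0,0],[0,0,0],[0,0,0]],"translation":[[-0.06,-0.018,0],[-0.13,-0.038,0],[-0.2,-0.059,0],[-0.25,-0.07,0.05],[-0.25,-0.07,0.1],[-0.25,-0.07,0.1]],"fingers":[0,0,0,0,0,0]}'
python3 - <<'E'
from h import *
o=robot.get_obs(); print(foot_now(o),o['width'],o['t']); p,d=cams.read_camera('wrist'); np.savez('pics/w8.npz',p=p,d=d,pos=o['ee_pos'],rot=o['ee_rot'])
C,T,Z,S,V,p=tile_lines('pics/w8.npz')
m=(V<70)&(abs(Z-42)<6)&(T[...,0]>-85)&(T[...,0]<60)&(T[...,1]>55)&(T[...,1]<100)
print('steel inner y',[round(np.percentile(T[m&(abs(T[...,0]-x)<6)][:,1],2),1) for x in (-70,-50,-30,-10,10) if (m&(abs(T[...,0]-x)<6)).sum()>5])
m=(V<70)&(abs(Z-42)<6)&(T[...,0]>65)&(T[...,0]<105)&(T[...,1]<60)&(T[...,1]>-130)
print('far',m.sum(),[(y,round(np.percentile(T[m&(abs(T[...,1]-y)<6)][:,0],3),1)) for y in range(-120,60,15) if (m&(abs(T[...,1]-y)<6)).sum()>5])
cv2.imwrite('pics/w8.png',cv2.resize(p[60:300,120:440,::-1],(800,600),interpolation=cv2.INTER_CUBIC))
E
```

```text
t: 14.37
ee_pos: [523.0, 70.9, 133.6]
ee_rot: [-2.651, -0.385, -1.371]
force: [1.2, -0.7, -2.4]
width: 0.168
grip_force: 30.0
(array([-110. ,   18.3,   67.3]), np.float64(0.15)) 0.16808609632334046 14.3667
mid [-15.5  18.5] {'near x at y=mid, slope': [-46.446, -0.003], 'right y at x=mid, slope': [-29.315, -0.079], 'left y at x=mid, slope': [67.248, 0.046]}
steel inner y [np.float64(68.0), np.float64(68.0), np.float64(73.0), np.float64(73.2), np.float64(68.6)]
far 500 [(-120, np.float64(78.5)), (-105, np.float64(78.3)), (-90, np.float64(77.6)), (-75, np.float64(78.3)), (-60, np.float64(77.9)), (-45, np.float64(78.3)), (-30, np.float64(78.1)), (0, np.float64(78.5)), (15, np.float64(78.3)), (30, np.float64(78.8)), (45, np.float64(78.4))]
```

View pics/w8.png

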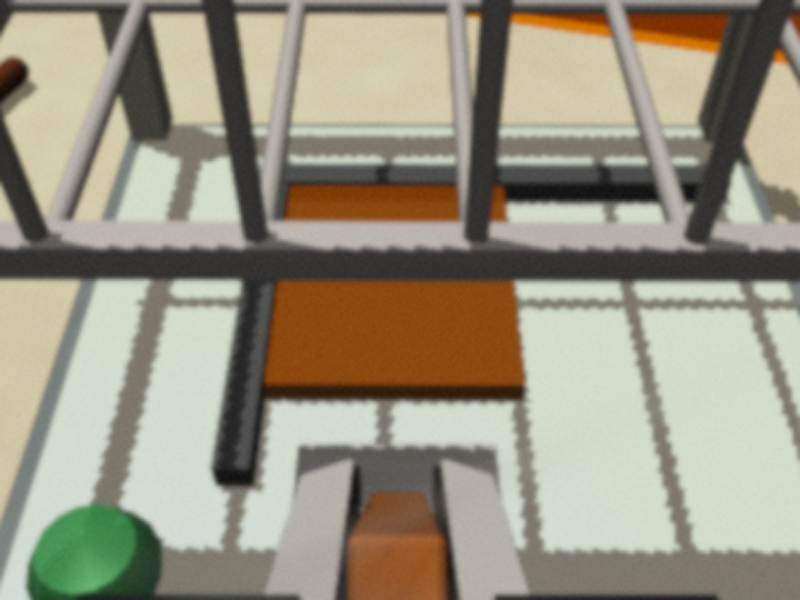

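The crop shows the tile flush: its left side is against the steel (268,330) and its far side meets the far edge (400,185), with the near edge parallel. The foot appears about 6 px lower than before, so the pusher pitched a little in the grip. I move out, up and back towards the pad, then measure that.

Run:
```python
from h import *
print(foot_now()); foot_go([-160,0],100); foot_go([477,-374.5],95,0,world=True)
```

```text
(array([-110.9,   19. ,   65.3]), np.float64(0.17))
dr [0.0003, -0.0024, -0.001] t [-0.141, -0.1069, 0.1147] deg 0.5 mm 63
dr [-0.0, -0.0025, -0.0921] t [-0.2871, -1.4878, 0.098] deg 16.6 mm 456
```

```bash
python3 -m jog '{"dr":[[0,0,0],[0,0,0],[0,0,-0.02],[0,0,-0.04],[0,0,-0.06],[0,0,-0.092],[0,0,-0.092],[0,0,-0.092],[0,0,-0.092],[0,0,-0.092]],"translation":[[-0.03,-0.06,0.08],[-0.04,-0.18,0.1],[-0.05,-0.3,0.1],[-0.06,-0.42,0.1],[-0.07,-0.54,0.1],[-0.1,-0.66,0.1],[-0.13,-0.78,0.1],[-0.16,-0.9,0.1],[-0.2,-1,0.1],[-0.2,-1,0.1]],"fingers":[0,0,0,0,0,0,0,0,0,0]}'
python3 -m jog '{"dr":[[0,0,0],[0,0,0],[0,0,0],[0,0,0],[0,0,0],[0,0,0]],"translation":[[-0.02,-0.1,0],[-0.04,-0.2,0],[-0.06,-0.3,0],[-0.08,-0.4,0],[-0.087,-0.488,0],[-0.087,-0.488,0]],"fingers":[0,0,0,0,0,0]}'
python3 - <<'E'
from h import *
o=robot.get_obs(); print(o['width'],o['t'])
ex=foot_now(o)[0]; f0=np.r_[t2w(ex[:2]),ex[2]]; print('expected foot',f0, foot_now(o)[1]+16.4)
for n in ('scene','wrist'):
    p,d=cams.read_camera(n); np.savez(f'pics/{n}9.npz',p=p,d=d,pos=o['ee_pos'],rot=o['ee_rot']); C=cam(n,o); P=cloud(C,d); H,S,V=cv2.split(cv2.cvtColor(p,cv2.COLOR_RGB2HSV))
    m=(S<60)&(V>60)&(np.hypot(P[...,0]-f0[0],P[...,1]-f0[1])<45)&(abs(P[...,2]-f0[2]-14)<12)
    m=cv2.erode(m.astype(np.uint8),np.ones((3,3)))>0; q=P[m]
    if len(q)>30:
        zc=np.median(q[:,2]); g=abs(q[:,2]-zc)<6
        A=np.c_[q[:,:2]-f0[:2],np.ones(len(q))]; k=np.linalg.lstsq(A[g],q[g,2],rcond=None)[0]
        r=cv2.minAreaRect(q[g,:2].astype(np.float32))
        print(n,len(q),'top z at f0',k[2],'slope x,y deg',np.rad2deg(np.arctan(k[:2])),'rect',r)
    h=P[(S>110)&(H<20)&(np.hypot(P[...,0]-f0[0]+40,P[...,1]-f0[1])<90)&(P[...,2]>f0[2]+20)]
    for lo in range(25,115,15):
        a=h[(h[:,2]-f0[2]>lo)&(h[:,2]-f0[2]<lo+15)]
        if len(a)>5: print(lo,len(a),np.round(np.median(a,0)-f0,1))
E
```

```text
t: 15.25
ee_pos: [459.6, -234.1, 159.3]
ee_rot: [2.794, -0.014, 1.434]
force: [1.2, -0.2, -1.3]
width: 0.171
grip_force: 30.0
t: 15.75
ee_pos: [434.7, -378.9, 159.0]
ee_rot: [-2.794, 0.008, -1.435]
force: [0.6, -0.7, -1.3]
width: 0.168
grip_force: 30.0
0.16821055701228435 15.75
expected foot [ 475.04204368 -378.37118831   92.6       ] -0.23000000000000043
scene 254 top z at f0 104.55151309485522 slope x,y deg [-2.20709465 -0.45876839] rect ((470.5931701660156, -378.7872314453125), (31.0156307220459, 53.1612663269043), 1.414351224899292)
25 52 [-18.8  -1.4  34. ]
40 53 [-29.8  -1.5  47.6]
55 54 [-39.9  -0.3  62.5]
70 58 [-49.8  -1.1  77.9]
85 63 [-60.8  -1.6  92.7]
100 61 [-70.8  -1.  105.6]
wrist 613 top z at f0 104.9314637790241 slope x,y deg [-4.39011847  0.12435452] rect ((475.74725341796875, -379.8102111816406), (57.69545364379883, 19.88556671142578), 88.96669006347656)
25 23 [-23.6   0.1  38.5]
40 23 [-29.9  -1.2  47.6]
55 48 [-40.3  -1.2  62.8]
70 79 [-50.2  -1.3  77.2]
85 170 [-64.3  -0.4  93.5]
100 1738 [-79.1  -1.3 105.8]
```

The pusher is pitched about 3° nose-down. I level it, centre it over the pad and lower it.

```bash
python3 -m jog '{"dr":[[0,-0.0165,0.001],[0,-0.0165,0.001],[0,-0.0165,0.001],[0,-0.0165,0.001],[0,-0.0165,0.001],[0,-0.0165,0.001],[0,-0.0165,0.001]],"translation":[[0.008,0.015,-0.05],[0.008,0.015,-0.13],[0.008,0.015,-0.18],[0.008,0.015,-0.22],[0.008,0.015,-0.24],[0.008,0.015,-0.25],[0.008,0.015,-0.25]],"fingers":[0,0,0,0,0,0,0]}'
python3 - <<'E'
from h import *
o=robot.get_obs(); f0=np.array([477,-374.5,8])
for n in ('scene','wrist'):
    p,d=cams.read_camera(n); C=cam(n,o); P=cloud(C,d); H,S,V=cv2.split(cv2.cvtColor(p,cv2.COLOR_RGB2HSV))
    m=(S<60)&(V>60)&(np.hypot(P[...,0]-f0[0],P[...,1]-f0[1])<45)&(abs(P[...,2]-26)<8)
    q=P[cv2.erode(m.astype(np.uint8),np.ones((3,3)))>0]
    A=np.c_[q[:,:2]-f0[:2],np.ones(len(q))]; k=np.linalg.lstsq(A,q[:,2],rcond=None)[0]
    print(n,len(q),'top z',k[2],'deg',np.rad2deg(np.arctan(k[:2])))
    c=max(cv2.findContours(m.astype(np.uint8),0,1)[0],key=cv2.contourArea); print(cv2.minAreaRect(ray(C,c[:,0],k[2])[:,:2].astype(np.float32)))
E
```

```text
t: 16.43
ee_pos: [437.6, -368.8, 83.8]
ee_rot: [-2.751, -0.002, -1.503]
force: [0.4, 0.1, -2.4]
width: 0.167
grip_force: 30.0
scene 106 top z 31.106473186053687 deg [0.60237527 0.45247601]
((476.2521667480469, -368.3891906738281), (37.0357666015625, 58.95722198486328), 0.8175293803215027)
wrist 576 top z 31.901504058438665 deg [-1.60857587  0.2077729 ]
((480.06085205078125, -369.10845947265625), (21.552738189697266, 58.78550338745117), 0.048434123396873474)
```

```bash
python3 -m jog '{"dr":[[0,0,0],[0,0,0],[0,0,0],[0,0,0]],"translation":[[0.003,-0.018,0],[0.003,-0.018,-0.01],[0.003,-0.018,-0.018],[0.003,-0.018,-0.018]],"fingers":[0,0,0,0]}' | grep -E 'ee_pos|force:'
python3 -m jog '{"dr":[[0,0,0],[0,0,0],[0,0,0]],"translation":[[0,0,-0.003],[0,0,-0.005],[0,0,-0.005]],"fingers":[0,0,0]}' | grep -E 'ee_pos|force:'
python3 - <<'E'
from h import *
o=robot.get_obs(); f0=np.array([477,-374.5,8]); n='scene'
p,d=cams.read_camera(n); C=cam(n,o); P=cloud(C,d); H,S,V=cv2.split(cv2.cvtColor(p,cv2.COLOR_RGB2HSV))
m=(S<60)&(V>60)&(np.hypot(P[...,0]-f0[0],P[...,1]-f0[1])<45)&(abs(P[...,2]-24)<6)
c=max(cv2.findContours(m.astype(np.uint8),0,1)[0],key=cv2.contourArea); print(np.median(P[m][:,2]),cv2.minAreaRect(ray(C,c[:,0],24)[:,:2].astype(np.float32)))
E
```

```text
ee_pos: [438.1, -375.5, 78.7]
force: [0.4, -0.0, -2.3]
grip_force: 30.0
ee_pos: [438.1, -375.4, 77.3]
force: [0.5, -0.1, -2.0]
grip_force: 30.0
24.581374416316066 ((476.7623596191406, -375.6615295410156), (36.50270080566406, 58.43019485473633), 0.7895273566246033)
```

Centred at (477,-375.6) and almost down. I lower in small steps until contact.

```bash
python3 -m jog '{"dr":[[0,0,0],[0,0,0]],"translation":[[0,0.002,-0.003],[0,0.002,-0.003]],"fingers":[0,0]}' | grep -E 'ee_pos|force:'
python3 -m jog '{"dr":[[0,0,0],[0,0,0]],"translation":[[0,0,-0.003],[0,0,-0.003]],"fingers":[0,0]}' | grep -E 'ee_pos|force:'
python3 -m jog '{"dr":[[0,0,0],[0,0,0]],"translation":[[0,0,-0.003],[0,0,-0.003]],"fingers":[0,0]}' | grep -E 'ee_pos|force:'
```

```text
ee_pos: [438.2, -375.0, 76.7]
force: [-0.1, 0.4, -2.3]
grip_force: 30.0
ee_pos: [438.5, -375.2, 76.5]
force: [-3.1, 2.0, 3.1]
grip_force: 30.0
ee_pos: [438.7, -375.3, 76.3]
force: [-4.1, 2.3, 7.5]
grip_force: 30.0
```

```bash
python3 -m jog '{"dr":[[0,0,0],[0,0,0],[0,0,0],[0,0,0],[0,0,0],[0,0,0],[0,0,0],[0,0,0],[0,0,0],[0,0,0]],"translation":[[0,0,0],[0,0,0],[0,0,0],[0,0,0],[0,0,0],[0,0,0],[0,0,0],[0,0,0],[0,0,0],[0,0,0]],"fingers":[0.6,0.6,0.6,0.6,0.6,0.6,0.6,0.6,0.6,0.6]}'
python3 -m jog '{"dr":[[0,0,0],[0,0,0],[0,0,0],[0,0,0],[0,0,0],[0,0,0],[0,0,0],[0,0,0]],"translation":[[-0.03,0,0.019],[-0.09,0,0.057],[-0.16,0,0.1],[-0.23,0,0.144],[-0.28,0,0.175],[-0.32,0,0.25],[-0.32,0,0.35],[-0.32,0,0.35]],"fingers":[0.6,0.6,0.6,0.6,0.6,0.6,0.6,0.6]}'
python3 - <<'E'
from h import *
o=robot.get_obs(); f0=np.array([477,-374.5,8])
for n in ('scene','top','wrist'):
    p,d=cams.read_camera(n); C=cam(n,o); P=cloud(C,d); H,S,V=cv2.split(cv2.cvtColor(p,cv2.COLOR_RGB2HSV))
    m=(S<60)&(V>60)&(np.hypot(P[...,0]-f0[0],P[...,1]-f0[1])<45)&(abs(P[...,2]-24)<6)
    c=max(cv2.findContours(m.astype(np.uint8),0,1)[0],key=cv2.contourArea); print(n,np.median(P[m][:,2]),cv2.minAreaRect(ray(C,c[:,0],24)[:,:2].astype(np.float32)))
    if n!='wrist':
        T=inT(P.reshape(-1,3)).reshape(*d.shape,2)
        t=(H<20)&(S>130)&(V>60)&(abs(T[...,0])<110)&(abs(T[...,1])<110)&(abs(P[...,2]-40)<15)
        t=cv2.morphologyEx(t.astype(np.uint8),cv2.MORPH_CLOSE,np.ones((9,9)))
        c=max(cv2.findContours(t,0,1)[0],key=cv2.contourArea); r=cv2.minAreaRect(inT(ray(C,c[:,0],40)).astype(np.float32)); print(' tile table-frame',r)
        f=(H>5)&(H<25)&(S>70)&(np.hypot(P[...,0]-477,P[...,1]+374)<110)&(abs(P[...,2]-8)<5)
    if n=='scene': sc=p[110:300,230:480]; pd=p[230:350,130:288]
cv2.imwrite('pics/s10.png',np.hstack([cv2.resize(sc,(440,334)),cv2.resize(pd,(360,334))])[...,::-1]); print(o['t'],o['force'])
E
```

```text
t: 18.5
ee_pos: [438.2, -374.9, 74.8]
ee_rot: [-2.752, -0.001, -1.504]
force: [0.3, 0.4, -0.3]
width: 0.599
grip_force: 0.0
t: 19.17
ee_pos: [341.4, -378.0, 185.1]
ee_rot: [2.752, 0.006, 1.506]
force: [-0.4, -1.1, 0.1]
width: 0.603
grip_force: 0.0
scene 23.91761401869229 ((477.8881530761719, -375.3067626953125), (58.352699279785156, 36.746826171875), 89.53387451171875)
 tile table-frame ((20.021751403808594, 17.95660400390625), (101.83650207519531, 120.03900146484375), 89.68997192382812)
top 23.885672787198246 ((476.0650329589844, -375.08740234375), (35.20134735107422, 58.17367935180664), 1.7334728240966797)
 tile table-frame ((19.31023406982422, 18.006900787353516), (117.88724517822266, 97.46907806396484), 0.0030364415142685175)
wrist 29.004823552144046 ((477.9812927246094, -379.03558349609375), (37.27661895751953, 59.998741149902344), 0.33759766817092896)
19.1667 [-0.37094321 -1.07172666  0.05254057]
```

View pics/s10.png

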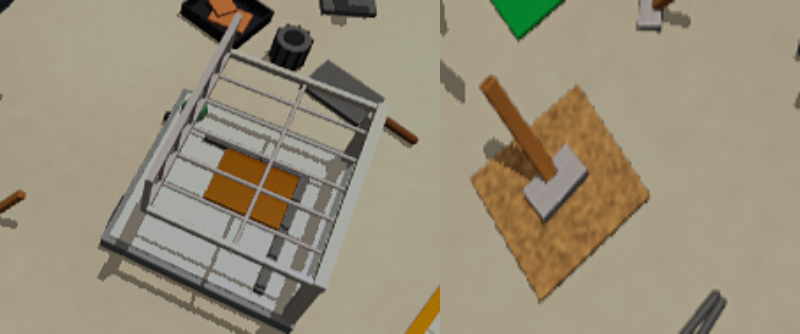

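The view shows the pusher upright in the pad's middle (right half, 550,180) and the tile in the corner. One numeric check of the left and far gaps before I hand in.

Run:
```python
from h import *
def prof(C,p,pts):
    uv=proj(C,pts).astype(np.float32); s=cv2.remap(p,uv[:,0].reshape(1,-1),uv[:,1].reshape(1,-1),cv2.INTER_LINEAR)[0]
    return [f'{a[0]},{a[2]}' for a in s]
z=np.load('pics/w8.npz'); cs=[('wrist8',cam('wrist',{'ee_pos':z['pos'],'ee_rot':z['rot']}),z['p'])]
p,_=cams.read_camera('scene'); cs.append(('scene',cam('scene'),p))
for n,C,p in cs:
    for x in (-34,-15,5,50,70):
        print(n,'left x',x,prof(C,p,[np.r_[t2w([x,y]),40] for y in range(62,76)]))
    for y in (-20,-5,10,30,50):
        print(n,'far y',y,prof(C,p,[np.r_[t2w([x,y]),40] for x in range(72,86)]))
```

```text
wrist8 left x -34 ['142,16', '139,12', '139,12', '138,12', '135,13', '123,15', '98,27', '78,52', '75,71', '77,77', '80,81', '76,77', '65,65', '53,53']
wrist8 left x -15 ['140,14', '140,14', '139,14', '138,15', '135,12', '120,13', '93,27', '75,52', '76,72', '80,80', '79,79', '73,74', '62,62', '50,49']
wrist8 left x 5 ['140,13', '138,8', '143,17', '138,16', '134,12', '118,15', '89,28', '73,55', '75,73', '79,80', '81,81', '76,76', '63,63', '52,53']
wrist8 left x 50 ['188,174', '188,174', '187,174', '187,174', '187,175', '187,175', '188,176', '187,175', '189,177', '186,174', '185,173', '181,169', '166,155', '136,127']
wrist8 left x 70 ['127,4', '127,5', '128,3', '129,11', '121,11', '105,18', '86,33', '74,51', '71,66', '74,72', '88,82', '107,99', '131,123', '151,142']
wrist8 far y -20 ['53,51', '53,52', '53,51', '52,51', '52,50', '53,51', '53,51', '52,51', '51,49', '51,48', '51,49', '52,50', '53,50', '53,50']
wrist8 far y -5 ['127,7', '126,5', '125,6', '123,9', '119,8', '114,6', '105,13', '94,20', '81,33', '69,45', '67,56', '67,65', '72,71', '75,75']
wrist8 far y 10 ['125,5', '124,6', '12
[... 1165 characters left out ...]
', '135,16', '136,17', '133,17', '123,16', '105,15', '88,35', '75,53', '66,68', '72,72', '79,77', '81,78']
scene far y -5 ['132,16', '133,16', '133,17', '134,17', '135,17', '134,16', '115,17', '93,18', '77,31', '80,58', '88,84', '89,89', '87,85', '86,83']
scene far y 10 ['133,12', '133,13', '133,13', '134,13', '135,12', '137,10', '121,11', '94,18', '67,29', '70,54', '78,73', '87,87', '87,85', '87,83']
scene far y 30 ['130,12', '130,12', '131,12', '131,11', '131,11', '132,8', '131,6', '125,5', '103,32', '83,53', '67,70', '71,73', '75,75', '75,74']
scene far y 50 ['129,11', '129,10', '130,11', '131,12', '132,10', '134,7', '135,4', '109,18', '80,39', '60,61', '72,73', '82,81', '86,84', '86,84']
```

No gap on either side, and the transitions are parallel along both edges. I hand in.

```bash
python3 -c "
from plant import hand_in; print(hand_in())"
```

```text
the job is handed in; nothing more can be done
None
```

The job is handed in: in the last images the amber tile lies flush against both steel edges, and the pusher stands released, about 1 mm off the measured centre of its cork pad.

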